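Prop open the tilt stand and seat the microtube rack

ROBOT

A 7-joint arm with a two-finger parallel gripper is mounted at the origin on a cart in front of the work surface, level with it; the furniture and walls round the work are solid. World frame = base frame: x ahead of the robot, y to its left, z up, the work surface at z = 0. Lengths are in m, angles in rad, forces in N, time in s.
With the tool pointing down it reaches from about 0.425 to 0.925 m from the base axis. Payload 6.8 kg.
Tool frame: the origin (TCP) lies midway between the tips of the shut fingers; the grasp point (between the pads) lies 19 mm behind it; z points along the fingers, y is the line along which they close (so a half turn about z gives the same grasp; the last joint's range is limited). The gripper opens to 85 mm and grips with 20 to 120 N. Pads are 22 mm wide; open, the fingers measure 114 mm over their backs; the gripper's body (76 mm by 85 mm) begins 54 mm behind the grasp point. The pads swing forward as they close: fully open they stand 13 mm farther back than shut.
Start: joints at [-1.271, 0.477, 0.022, 1.555, -0.011, 1.109, -0.083], TCP at [0.268, 0.62, 0.231] pointing down, gripper open.
Joint ranges: [-2.96, 2.96], [-0.34, 2.1], [-1.41, 1.46], [0.24, 2.44], [-1.37, 4.51], [0.17, 1.92], [-2.96, 2.96]. Speed limits (rad/s): [2.39, 2.39, 3.14, 3.14, 3.14, 3.14, 3.14].

INTERFACE

Orientations are given as a unit quaternion [w, x, y, z].
In Python, from station import * gives the robot as it stands. The module is installed in compiled form; this text tells all that it offers.
- The arm moves only by the shell command python3 -m jog 'ROWS' [OPENING] [FORCE]. ROWS is JSON, a list of rows, each an object of numbers: "x", "y", "z": the shift along the tool's x, y, z in m; "ax", "ay", "az": the turn, a rotation vector about the tool's x, y, z in rad. In form: [{"x": .., "y": .., "z": .., "ax": .., "ay": .., "az": ..}, ...]. A call has 1 to 12 rows; each row is the pose to reach, as a shift and turn from the pose commanded when the call began, along the tool's axes at that moment; what a row does not reach only later rows make up. A row lasts 1/10 s, in which the tool goes at most 50 mm and 8.59 degrees, less where a joint would pass 70% of its speed; a pose out of reach is approached as far as the arm can. A call with a gripper value outside its range is refused whole. OPENING is the opening, from 0 (shut) to 1 (fully open), set as the call begins (- or left out, the last holds). The fingers move at their own pace and stop on an object; FORCE is the grip in N (left out, the last holds). Time passes only in rows, so rows that repeat a pose let the fingers close. It gives the time, the measured TCP pose, the force, the opening and the grip force at its end, in the units of the state.
- get_obs(): the state, without advancing time (a new reading comes with each control period).
- read_camera(name): name is "scene" or "top" or "wrist"; returns the picture (480x640x3 uint8, red, green, blue); there is no depth.
- camera_params(name): a dict with "K" (3x3 intrinsics, pixels), "origin" and "attitude" of the camera in the world. Camera axes: x right, y up, looking along -z (the intrinsics and any distortion apply to the point x, -y, -z); pixel columns grow to the right and rows downward; lengths in m; the calibration is good to about 2 mm. A picture is of the moment at which its call begins: read the wrist's pose just before it. camera_params takes no time and is no camera call; for the wrist camera it gives the pose at the moment of the call.
- hand_in(): hands the job in; it is judged then, once.
The state is a dict: "t": time; "q": joint angles; "joint_vel": joint speeds; "joint_torque": joint torques, N m; "eef_pos": TCP position; "tool_rot": TCP orientation; "contact_force": force on the tool from outside, world axes, zero at the start; "torque": the same for the moment, N m; "gripper_width": opening from 0.0 (shut) to 1.0 (fully open); "grasp_force": force on a finger pad.
Only numpy, scipy, OpenCV 4.12 (cv2) and the standard library are available. Lean on these libraries where they do the work, as an engineer would, in place of code of your own. Each camera call takes 0.05 s, during which the arm holds its last target. There are 200 camera calls.

TASK

Set up the tilt stand for the microtube rack: swing its folded U-shaped prop bail up and over, past upright, until it leans back on its stops and stays there by itself when let go. Then set the microtube rack sloping on the stand, tubes up: its near long edge down inside the two corner brackets and its underside resting on the bail's crossbar. Leave the rack resting there by itself and do not disturb the other things on the bench.

Things in the scene. Friction and masses are not known exactly. Their poses are not given: they have to be found in the camera images.
- stand: grey metal tilt stand fixed to the bench, 184 (x) x 204 (y) mm, 141 high. Origin: centre of its underside; +x its back, y its width, z up. An open frame: 12 mm high side rails (y = +-82 to +-102 mm), crossbars only at x = 34-46 and 76-92 mm, 70 mm high hinge cheeks at y = +-99 mm. Two posts (x = 40, y = +-58 mm) carry corner brackets. Its middle (y = -40 to +40 mm) is empty above the rails, for fingers.
- bail (a joint): prop bail, a U of 12 mm round steel bar: two 110 mm arms at y = +-86 mm and a crossbar between their ends; 0.2 kg. 0 = folded level to the stand's -x, pi/2 = upright (dead centre), 2.0 rad = leaning back on its stops, end of travel. It turns freely: let go short of upright it falls back to 0, past upright it falls on to its stops.
- bail_bar (a point): middle of the bail's crossbar, on its axis: a 12 mm round bar, 172 mm long along the stand's y, to be gripped across or pushed. In the stand's frame it lies at (-80, 0, 40) mm folded, with only the bench below, and at (76, 0, 140) mm against the stops. Moves with the bail.
- stand_hinge (a point): middle of the bail's hinge axis (along the stand's y), at (30, 0, 40) mm in the stand's frame.
- corner (a point): middle of the line on which the seated rack's front lower edge lies (along the stand's y), at (35, 0, 122) mm in the stand's frame. The two aluminium corner brackets lie at y = 40 to 76 mm either side of it: ledges sloping 0.56 rad (32 degrees) up to the back, with 12 mm high front lips and end cheeks. Between the cheeks are 144 mm, 4 mm more than the rack at each end.
- seat (a point): where the rack's origin comes to lie when seated: at (58.6, 0, 136.3) mm in the stand's frame. The seated rack's length is along the stand's y; it is tilted 0.56 rad about that, its back long edge the higher one, its top facing up and to the stand's front.
- rack: yellow oblong block with coloured capped microtubes, 56 (x) x 136 (y) x 34 mm high: the solid block with flat sides is 28 mm high, the caps, fixed in it, stand 6 mm above; 0.08 to 0.16 kg. Starts flat on the bench. Origin: centre of its underside, z up. Either long side may be the near one. Can be gripped across its 56 mm at mid-length.
- petri_dish: clear lidded petri dish, 92 mm across, 16 mm high; origin under its centre. A bystander.
- tape: roll of beige adhesive tape lying flat, 103 mm across, 25 mm high; origin under its centre. A bystander.
- white_mailer: white slide mailer (closed oblong plastic box) 33 x 84 x 28 mm; origin under its centre, long along its y. A bystander.
- marker: white marker with black cap lying on the bench, 135 mm long, 17 mm thick; origin under its centre. A bystander.

How it is judged:
By the outcome, as a careful person would: the job done as asked, in the order asked, and still so for the second after the job is handed in, with the robot touching nothing.
It also fails if it takes over 59 s, if anything falls off the work surface, if the arm or the gripper's body presses on something with over 40 N, if the wrist force passes 120 N, or if a joint passes its speed limit or range.

## Working session

There is one attempt and no reset: what is moved stays moved. The work goes in short steps, Python scripts to look and compute and a shell command to move; the robot and the scene stay as the last step left them, time stands still between calls to the robot, and variables do not carry over. Pictures are saved under pics/ and viewed, at most 13 in all, crops included, and the job is handed in when it is done.

```bash
mkdir -p pics
python3 - <<'E'
from station import *
import cv2,numpy as np
a=read_camera("top");b=read_camera("scene")
cv2.imwrite("pics/top.png",a[:,:,::-1]);cv2.imwrite("pics/scene.png",b[:,:,::-1])
for n in("top","scene","wrist"):
  p=camera_params(n);print(n,{k:np.round(v,4).tolist() if not isinstance(v,str) else v for k,v in p.items()})
o=get_obs();print(o["t"],o["eef_pos"],o["tool_rot"])
E
```

```text
top {'K': [[459.4472, 0.0, 313.3478], [0.0, 459.4472, 231.3905], [0.0, 0.0, 1.0]], 'origin': [0.4539, 0.0727, 1.0354], 'attitude': [-0.6962, -0.051, 0.0376, 0.715]}
scene {'K': [[519.137, 0.0, 314.4441], [0.0, 519.137, 237.8297], [0.0, 0.0, 1.0]], 'origin': [-0.1106, 0.8056, 0.5574], 'attitude': [-0.3243, -0.2017, 0.5009, 0.7767]}
wrist {'K': [[403.7558, 0.0, 321.1561], [0.0, 403.7558, 240.1442], [0.0, 0.0, 1.0]], 'origin': [0.1965, 0.6501, 0.3739], 'attitude': [0.8257, -0.1281, -0.0825, 0.5431]}
0.1 [0.26751131 0.6191579  0.23040029] [-1.09702243e-04  2.02491239e-01  9.79283727e-01 -8.16964168e-04]
```

View pics/top.png

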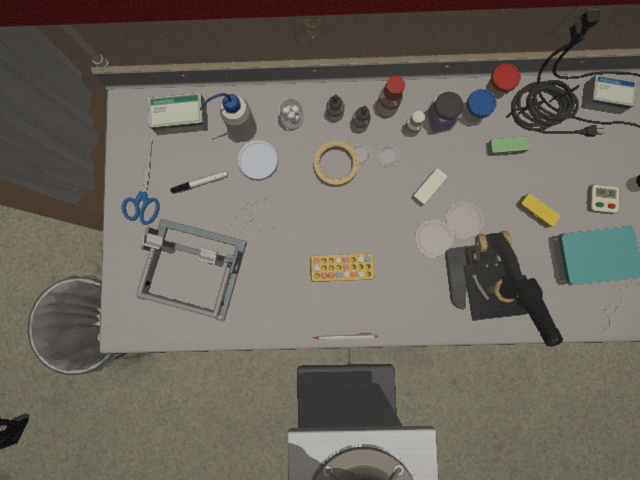

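View pics/scene.png

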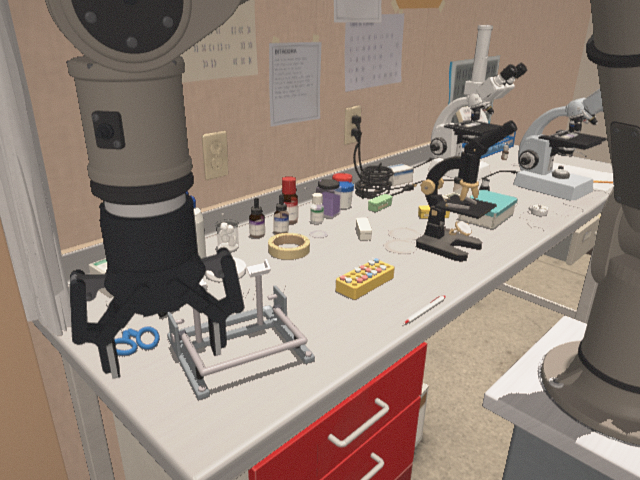

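The top view shows the stand at about (190,270) with its bail folded toward the robot, the rack at (343,268), mailer at (431,187), tape at (336,163), dish at (258,160) and marker at (199,182). The scene view shows the stand upright at about (240,340).

```bash
cat > h.py <<'E'
from station import *
import cv2,numpy as np
from scipy.spatial.transform import Rotation as R
def rot(q): return R.from_quat(np.r_[q[1:],q[0]])
def cam(n):
    p=camera_params(n); return p["K"],np.array(p["origin"]),rot(p["attitude"])
def proj(c,P):
    K,o,r=c; v=r.inv().apply(np.atleast_2d(P)-o)*[1,-1,-1]; u=v@K.T; return u[:,:2]/u[:,2:]
def ray(c,uv):
    K,o,r=c; v=np.c_[np.atleast_2d(uv),np.ones(len(np.atleast_2d(uv)))]@np.linalg.inv(K).T
    return o,r.apply(v*[1,-1,-1])
def plane(c,uv,z):
    o,d=ray(c,uv); return o+d*((z-o[2])/d[:,2:])
def tri(cs,uvs):
    A=np.zeros((3,3));b=np.zeros(3)
    for c,uv in zip(cs,uvs):
        o,d=ray(c,uv);d=d[0]/np.linalg.norm(d[0]);M=np.eye(3)-np.outer(d,d);A+=M;b+=M@o
    return np.linalg.solve(A,b)
def totool(P,o=None):
    "world point -> shift in current tool axes"
    o=o or get_obs(); return rot(o["tool_rot"]).inv().apply(np.asarray(P)-o["eef_pos"])
E
python3 - <<'E'
from h import *
c=cam("top");im=cv2.imread("pics/top.png")
print("tcp",proj(c,get_obs()["eef_pos"]))
hsv=cv2.cvtColor(im,cv2.COLOR_BGR2HSV)
m=cv2.inRange(hsv,(18,120,100),(32,255,255));m[:,:290]=0;m[:,400:]=0;m[:240]=0;m[300:]=0
m=cv2.morphologyEx(m,cv2.MORPH_CLOSE,np.ones((9,9)))
r=cv2.minAreaRect(max(cv2.findContours(m,0,2)[0],key=cv2.contourArea));print(r)
b=plane(c,cv2.boxPoints(r),.028);print(b.round(4),b.mean(0))
for u in [(138,293),(222,318),(245,235),(165,222)]: print(plane(c,u,.012))
cv2.imwrite("pics/c1.png",cv2.resize(im[205:330,120:265],None,fx=5,fy=4.6,interpolation=2)[:, :])
E
```

```text
tcp [[  5.98501593 407.2990624 ]]
((341.93170166015625, 267.01959228515625), (25.0540771484375, 61.687477111816406), 88.02507019042969)
[[ 0.5278  0.0975  0.028 ]
 [ 0.5288 -0.0378  0.028 ]
 [ 0.4742 -0.0374  0.028 ]
 [ 0.473   0.0969  0.028 ]] [0.50094647 0.02981087 0.028     ]
[[0.45584651 0.4841725  0.012     ]]
[[0.39653638 0.29651132 0.012     ]]
[[0.57920839 0.24447579 0.012     ]]
[[0.61392881 0.42611969 0.012     ]]
```

View pics/c1.png

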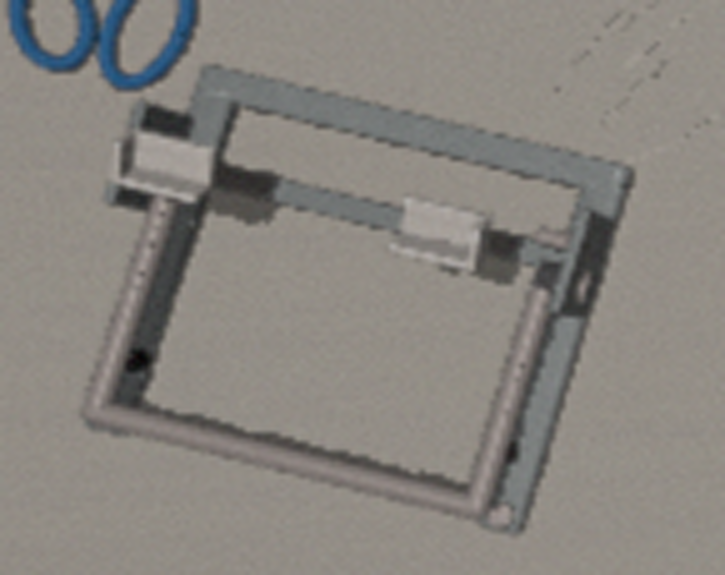

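The crop shows stand back corners at (205,68) and (632,168), front right corner (520,530), and bail bar from about (97,410) to (478,497).

Run:
```python
from h import *
c=cam("top")
U=np.array([(205,68),(632,168),(520,530)])/[5,4.6]+[120,205]
P=plane(c,U,.012)[:,:2]; L=np.array([(92,102),(92,-102),(-92,-102)])/1000
B=np.array([(97,410),(478,497)])/[5,4.6]+[120,205]
Q=plane(c,B,.040)[:,:2]
print(P,Q,np.linalg.norm(Q[0]-Q[1]))
P=np.r_[P,Q];L=np.r_[L,[[-.08,.086],[-.08,-.086]]]
z=(P-P.mean(0))@[1,1j];w=(L-L.mean(0))@[1,1j];yaw=np.angle((np.conj(w)*z).sum())
r=np.array([[np.cos(yaw),-np.sin(yaw)],[np.sin(yaw),np.cos(yaw)]])
o=P.mean(0)-r@L.mean(0);print("stand",o,yaw);print((P-(L@r.T+o))*1000)
for n,p in dict(bar=(-.08,0),hinge=(.03,0),corner=(.035,0),seat=(.0586,0),stop=(.076,0)).items():print(n,r@p+o,np.linalg.norm(r@p+o))
```

```text
[[0.61927418 0.43532963]
 [0.56436963 0.24142123]
 [0.39162417 0.29209433]] [[0.45328938 0.46980607]
 [0.40890986 0.30416843]] 0.17147993962615837
stand [0.5061885  0.36442632] -0.2791828158470193
[[-3.4603263  -1.79488487]
 [-2.14855402  0.39803379]
 [ 1.98168239  0.36621049]
 [ 0.30432216  0.66397866]
 [ 3.32287578  0.36666193]]
bar [0.42928602 0.38647193] 0.5776218868791954
hinge [0.53502693 0.35615921] 0.6427310455547481
corner [0.53983333 0.35478136] 0.645979752179017
seat [0.56251956 0.3482779 ] 0.6616084617253504
stop [0.57924585 0.34348298] 0.6734287752459444
```

```bash
python3 -m jog '[{"x":-0.06,"y":-0.04,"az":0.14},{"x":-0.10,"y":-0.06,"az":0.29},{"x":-0.13,"y":-0.08,"az":0.43},{"x":-0.16,"y":-0.10,"az":0.58},{"x":-0.19,"y":-0.12,"az":0.72},{"x":-0.22,"y":-0.135,"az":0.87},{"x":-0.241,"y":-0.15,"az":1.01},{"x":-0.241,"y":-0.15,"az":1.16},{"x":-0.241,"y":-0.15,"az":1.30},{"x":-0.241,"y":-0.15,"az":1.442},{"x":-0.241,"y":-0.15,"az":1.442},{"x":-0.241,"y":-0.15,"az":1.442}]' 1 20
python3 - <<'E'
from h import *
c=cam("wrist");im=read_camera("wrist");cv2.imwrite("pics/w1.png",im[:,:,::-1])
o=get_obs();print(o["t"],o["eef_pos"],rot(o["tool_rot"]).as_matrix().round(3),o["q"].round(2) if hasattr(o["q"],"round") else o["q"])
r=R.from_euler("z",-.279);S=np.array([.5062,.3644,0])
for n,p in dict(bar=(-.08,0,.04),barL=(-.08,.086,.04),barR=(-.08,-.086,.04),stop=(.076,0,.14),c1=(.035,.058,.122),c2=(.035,-.058,.122)).items():
  w=r.apply(p)+S;print(n,w,proj(c,w).round(0),totool(w).round(3))
E
```

```text
0.15 [0.26755144 0.61924859 0.23055813] [[-0.918  0.397 -0.   ]
 [ 0.397  0.918 -0.001]
 [-0.    -0.001 -1.   ]] [-1.27  0.48  0.02  1.56 -0.01  1.11 -0.08]
bar [0.42929349 0.38643156 0.04      ] [[176. 438.]] [-0.241 -0.149  0.191]
barL [0.45297742 0.46910605 0.04      ] [[259. 429.]] [-0.23  -0.064  0.191]
barR [0.40560957 0.30375706 0.04      ] [[ 95. 446.]] [-0.252 -0.235  0.191]
stop [0.57926118 0.34347002 0.14      ] [[179. 660.]] [-0.396 -0.129  0.091]
c1 [0.55581947 0.41051841 0.122     ] [[237. 601.]] [-0.347 -0.077  0.109]
c2 [0.52387372 0.29900398 0.122     ] [[114. 612.]] [-0.362 -0.192  0.109]validation failed for argument at $[0]...
```

View pics/w1.png

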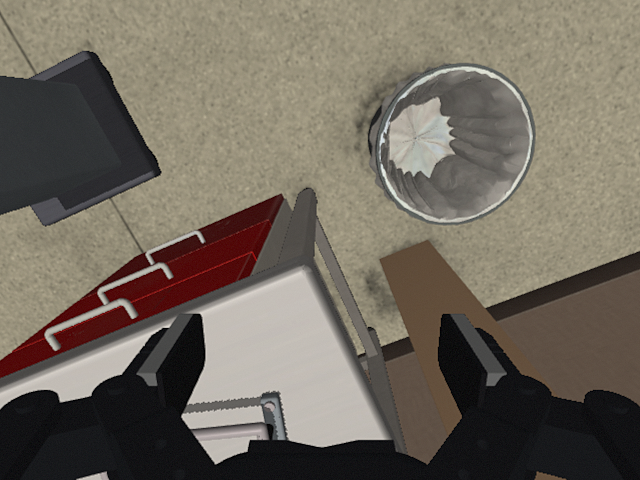

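The wrist view, still at the start pose, shows only the stand's corner at (230,430); the call was refused, presumably because every row needs all six keys.

```bash
python3 -m jog '[{"x":-0.06,"y":-0.04,"z":0,"ax":0,"ay":0,"az":0.14},{"x":-0.10,"y":-0.06,"z":0,"ax":0,"ay":0,"az":0.29},{"x":-0.13,"y":-0.08,"z":0,"ax":0,"ay":0,"az":0.43},{"x":-0.16,"y":-0.10,"z":0,"ax":0,"ay":0,"az":0.58},{"x":-0.19,"y":-0.12,"z":0,"ax":0,"ay":0,"az":0.72},{"x":-0.22,"y":-0.135,"z":0,"ax":0,"ay":0,"az":0.87},{"x":-0.241,"y":-0.15,"z":0,"ax":0,"ay":0,"az":1.01},{"x":-0.241,"y":-0.15,"z":0,"ax":0,"ay":0,"az":1.16},{"x":-0.241,"y":-0.15,"z":0,"ax":0,"ay":0,"az":1.30},{"x":-0.241,"y":-0.15,"z":0,"ax":0,"ay":0,"az":1.442},{"x":-0.241,"y":-0.15,"z":0,"ax":0,"ay":0,"az":1.442},{"x":-0.241,"y":-0.15,"z":0,"ax":0,"ay":0,"az":1.442}]' 1 20
cat > look.py <<'E'
from h import *
import sys
c=cam("wrist");im=read_camera("wrist")
cv2.imwrite("pics/%s.png"%sys.argv[1],im[:,:,::-1])
o=get_obs();print(o["t"],o["eef_pos"],rot(o["tool_rot"]).as_matrix().round(3),o["q"])
r=R.from_euler("z",-.279);S=np.array([.5062,.3644,0])
for n,p in dict(bar=(-.08,0,.04),barL=(-.08,.086,.04),barR=(-.08,-.086,.04),stop=(.076,0,.14),c1=(.035,.076,.122),c2=(.035,-.076,.122),b1=(.092,.102,.012),b2=(.092,-.102,.012)).items():
  w=r.apply(p)+S;print(n,w.round(3),proj(c,w).round(0),totool(w).round(3))
E
python3 look.py w2
```

```text
t: 1.35
eef_pos: [0.4292, 0.3864, 0.2311]
tool_rot: [0.0, 0.797, 0.604, -0.0]
contact_force: [-0.2, -0.8, 0.7]
gripper_width: 0.999
grasp_force: 0.0
1.4 [0.42924898 0.38642432 0.23115137] [[ 0.272  0.962 -0.   ]
 [ 0.962 -0.272 -0.   ]
 [-0.    -0.    -1.   ]] [-1.1440561   0.3287752   0.3818867   1.81489643 -0.14122989  1.02484884
 -0.98242989]
bar [0.429 0.386 0.04 ] [[322. 207.]] [0.    0.    0.191]
barL [0.453 0.469 0.04 ] [[322. 100.]] [0.086 0.    0.191]
barR [0.406 0.304 0.04 ] [[321. 300.]] [-0.086 -0.     0.191]
stop [0.579 0.343 0.14 ] [[577. 245.]] [-0.001  0.156  0.091]
c1 [0.561 0.428 0.122] [[515. 115.]] [0.076 0.115 0.109]
c2 [0.519 0.282 0.122] [[483. 338.]] [-0.076  0.115  0.109]
b1 [0.623 0.437 0.012] [[528.  82.]] [0.101 0.172 0.219]
b2 [0.567 0.241 0.012] [[495. 302.]] [-0.103  0.172  0.219]
```

View pics/w2.png

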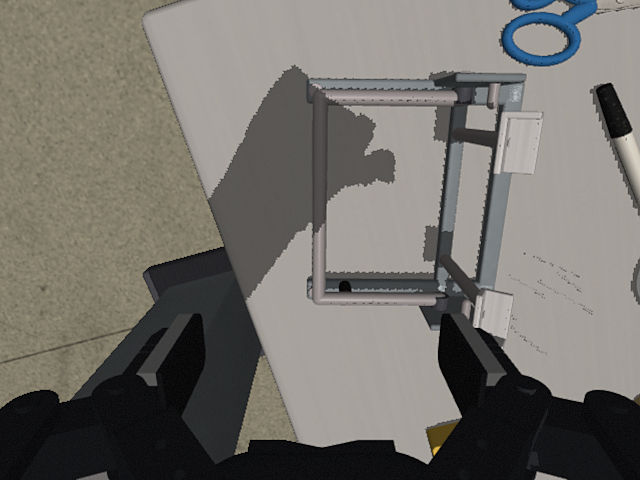

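The wrist view shows the folded bail bar from (319,97) to (319,297), within 3 px of the prediction, and nothing under the fingers but bench. Descend and grip.

```bash
python3 -m jog '[{"x":0.001,"y":-0.002,"z":0.04,"ax":0,"ay":0,"az":0},{"x":0.001,"y":-0.002,"z":0.085,"ax":0,"ay":0,"az":0},{"x":0.001,"y":-0.002,"z":0.13,"ax":0,"ay":0,"az":0},{"x":0.001,"y":-0.002,"z":0.17,"ax":0,"ay":0,"az":0},{"x":0.001,"y":-0.002,"z":0.20,"ax":0,"ay":0,"az":0},{"x":0.001,"y":-0.002,"z":0.211,"ax":0,"ay":0,"az":0},{"x":0.001,"y":-0.002,"z":0.211,"ax":0,"ay":0,"az":0}]' && python3 -m jog '[{"x":0,"y":0,"z":0,"ax":0,"ay":0,"az":0},{"x":0,"y":0,"z":0,"ax":0,"ay":0,"az":0},{"x":0,"y":0,"z":0,"ax":0,"ay":0,"az":0},{"x":0,"y":0,"z":0,"ax":0,"ay":0,"az":0},{"x":0,"y":0,"z":0,"ax":0,"ay":0,"az":0},{"x":0,"y":0,"z":0,"ax":0,"ay":0,"az":0},{"x":0,"y":0,"z":0,"ax":0,"ay":0,"az":0},{"x":0,"y":0,"z":0,"ax":0,"ay":0,"az":0}]' 0 20
```

```text
t: 2.1
eef_pos: [0.4272, 0.3872, 0.0192]
tool_rot: [0.0, 0.798, 0.602, -0.001]
contact_force: [0.5, 0.0, -0.0]
gripper_width: 1.003
grasp_force: 0.0
t: 2.9
eef_pos: [0.4279, 0.3882, 0.0209]
tool_rot: [-0.0, 0.799, 0.602, 0.0]
contact_force: [-1.4, -1.6, 6.0]
gripper_width: 0.129
grasp_force: 20.0
```

```bash
python3 -m jog '[{"x":0,"y":0.0012,"z":-0.0164,"ax":0,"ay":0,"az":0},{"x":0,"y":0.0049,"z":-0.0325,"ax":0,"ay":0,"az":0},{"x":0,"y":0.011,"z":-0.0478,"ax":0,"ay":0,"az":0},{"x":0,"y":0.0192,"z":-0.0621,"ax":0,"ay":0,"az":0},{"x":0,"y":0.0295,"z":-0.075,"ax":0,"ay":0,"az":0},{"x":0,"y":0.0295,"z":-0.075,"ax":0,"ay":0,"az":0}]'
```

```text
t: 3.5
eef_pos: [0.4535, 0.3807, 0.0966]
tool_rot: [-0.002, 0.798, 0.602, -0.002]
contact_force: [-11.0, 1.8, 6.9]
gripper_width: 0.132
grasp_force: 20.1
```

```bash
python3 -m jog '[{"x":0,"y":0.0121,"z":-0.0112,"ax":0,"ay":0,"az":0},{"x":0,"y":0.0258,"z":-0.0204,"ax":0,"ay":0,"az":0},{"x":0,"y":0.0406,"z":-0.0275,"ax":0,"ay":0,"az":0},{"x":0,"y":0.0564,"z":-0.0323,"ax":0,"ay":0,"az":0},{"x":0,"y":0.0727,"z":-0.0347,"ax":0,"ay":0,"az":0},{"x":0,"y":0.0892,"z":-0.0347,"ax":0,"ay":0,"az":0},{"x":0,"y":0.1055,"z":-0.0321,"ax":0,"ay":0,"az":0},{"x":0,"y":0.1108,"z":-0.0307,"ax":0,"ay":0,"az":0},{"x":0,"y":0.1108,"z":-0.0307,"ax":0,"ay":0,"az":0}]'
```

```text
t: 4.4
eef_pos: [0.5639, 0.3488, 0.1258]
tool_rot: [0.0, 0.799, 0.601, 0.0]
contact_force: [1.6, -0.4, 4.7]
gripper_width: 0.134
grasp_force: 22.0
```

```bash
python3 -m jog '[{"x":0,"y":0,"z":0,"ax":0,"ay":0,"az":0},{"x":0,"y":0,"z":0,"ax":0,"ay":0,"az":0},{"x":0,"y":0,"z":0,"ax":0,"ay":0,"az":0},{"x":0,"y":0,"z":0,"ax":0,"ay":0,"az":0},{"x":0,"y":0,"z":0,"ax":0,"ay":0,"az":0},{"x":0,"y":0,"z":-0.02,"ax":0,"ay":0,"az":0},{"x":0,"y":0,"z":-0.06,"ax":0,"ay":0,"az":0},{"x":0,"y":0,"z":-0.1,"ax":0,"ay":0,"az":0},{"x":0,"y":0,"z":-0.14,"ax":0,"ay":0,"az":0},{"x":0,"y":0,"z":-0.14,"ax":0,"ay":0,"az":0}]' 1 20
python3 look.py w3; python3 -c "
from h import *
print(totool([.501,.030,.23]))"
```

```text
t: 5.4
eef_pos: [0.5656, 0.3506, 0.2728]
tool_rot: [-0.0, 0.799, 0.602, 0.005]
contact_force: [0.4, -1.2, 0.2]
gripper_width: 1.002
grasp_force: 0.0
5.45 [0.56423921 0.35000519 0.26958216] [[ 0.276  0.961  0.005]
 [ 0.961 -0.276  0.004]
 [ 0.005  0.004 -1.   ]] [-0.928016    0.44313686  0.39423368  1.56626111 -0.18125219  1.16182833
 -0.77607313]
bar [0.429 0.386 0.04 ] [[171. 203.]] [-0.003 -0.141  0.229]
barL [0.453 0.469 0.04 ] [[161. 108.]] [ 0.083 -0.141  0.23 ]
barR [0.406 0.304 0.04 ] [[181. 287.]] [-0.089 -0.141  0.229]
stop [0.579 0.343 0.14 ] [[342. 232.]] [-0.003  0.016  0.13 ]
c1 [0.561 0.428 0.122] [[283. 120.]] [ 0.073 -0.025  0.148]
c2 [0.519 0.282 0.122] [[289. 316.]] [-0.079 -0.025  0.147]
b1 [0.623 0.437 0.012] [[353.  90.]] [0.098 0.031 0.258]
b2 [0.567 0.241 0.012] [[349. 289.]] [-0.106  0.031  0.257]
[-0.32524699  0.02726088  0.03795399]
```

View pics/w3.png

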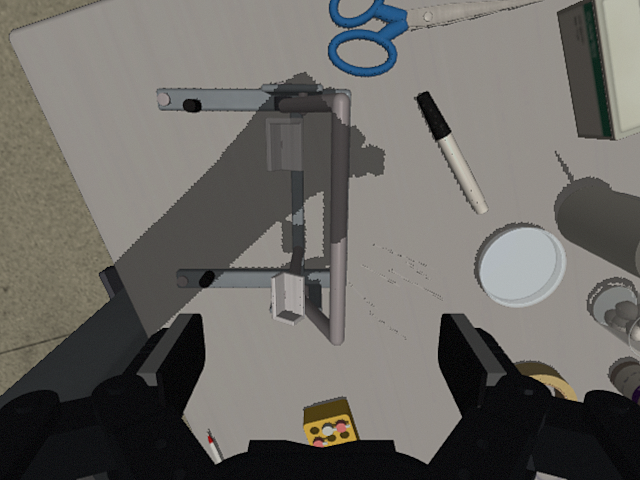

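The view shows the bail leaning on its stops, crossbar from (342,91) to (337,346), matching the prediction. Brackets are at (284,140) and (288,297). Now over the rack.

```bash
python3 - <<'E'
from h import *
c=cam("wrist")
P=plane(c,[(342,92),(337,346)],.14);d=P[0]-P[1];print(P,np.linalg.norm(d[:2]),"yaw",np.arctan2(-d[0],d[1]),"mid",P.mean(0))
E
python3 -m jog '[{"x":-0.03,"y":0.0,"z":0,"ax":0,"ay":0,"az":-0.07},{"x":-0.07,"y":0.0,"z":0,"ax":0,"ay":0,"az":-0.14},{"x":-0.11,"y":0.01,"z":0,"ax":0,"ay":0,"az":-0.21},{"x":-0.15,"y":0.01,"z":0,"ax":0,"ay":0,"az":-0.28},{"x":-0.19,"y":0.02,"z":0,"ax":0,"ay":0,"az":-0.28},{"x":-0.23,"y":0.02,"z":0.0,"ax":0,"ay":0,"az":-0.28},{"x":-0.27,"y":0.027,"z":0.02,"ax":0,"ay":0,"az":-0.28},{"x":-0.30,"y":0.027,"z":0.04,"ax":0,"ay":0,"az":-0.28},{"x":-0.32,"y":0.027,"z":0.06,"ax":0,"ay":0,"az":-0.28},{"x":-0.325,"y":0.027,"z":0.07,"ax":0,"ay":0,"az":-0.28},{"x":-0.325,"y":0.027,"z":0.07,"ax":0,"ay":0,"az":-0.28},{"x":-0.325,"y":0.027,"z":0.07,"ax":0,"ay":0,"az":-0.28}]'
python3 - <<'E'
from h import *
c=cam("wrist");im=read_camera("wrist")[:,:,::-1].copy();cv2.imwrite("pics/w4.png",im)
o=get_obs();print(o["t"],o["eef_pos"],rot(o["tool_rot"]).as_matrix().round(3))
hsv=cv2.cvtColor(im,cv2.COLOR_BGR2HSV)
m=cv2.inRange(hsv,(15,120,40),(33,255,255));m=cv2.morphologyEx(m,cv2.MORPH_CLOSE,np.ones((15,15)))
k=max(cv2.findContours(m,0,2)[0],key=cv2.contourArea);r=cv2.minAreaRect(k);print(r)
b=plane(c,cv2.boxPoints(r),.028);print(b.round(4),[totool(x).round(4) for x in b])
E
```

```text
[[0.6017903  0.43283288 0.14      ]
 [0.55000895 0.25579791 0.14      ]] 0.18445240190680498 yaw -0.2845547452289234 mid [0.57589962 0.34431539 0.14      ]
t: 6.65
eef_pos: [0.4996, 0.0308, 0.1962]
tool_rot: [-0.0, 0.706, 0.708, 0.0]
contact_force: [1.2, -0.2, -0.3]
gripper_width: 1.0
grasp_force: 0.0
6.7 [0.50001892 0.0309971  0.19653584] [[-0.003  1.     0.001]
 [ 1.     0.003  0.   ]
 [ 0.     0.001 -1.   ]]
((320.5, 208.5), (167.0, 73.0), 90.0)
[[ 0.4713  0.0988  0.028 ]
 [ 0.5255  0.099   0.028 ]
 [ 0.5295 -0.0366  0.028 ]
 [ 0.4679 -0.0368  0.028 ]] [array([ 0.0678, -0.0287,  0.1685]), array([0.0678, 0.0255, 0.1686]), array([-0.0678,  0.0291,  0.1685]), array([-0.0678, -0.0325,  0.1685])]
```

View pics/w4.png

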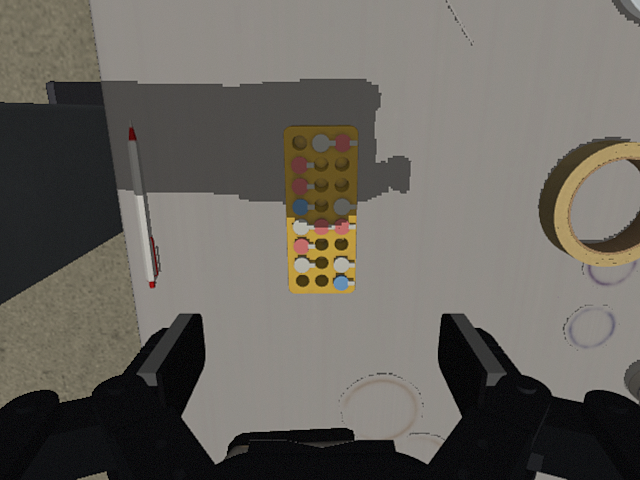

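The view shows the rack aligned with the tool, outline (285,126)–(358,293), centred between the fingers. Descend and grip.

```bash
python3 -m jog '[{"x":0,"y":-0.0015,"z":0.04,"ax":0,"ay":0,"az":0},{"x":0,"y":-0.0015,"z":0.085,"ax":0,"ay":0,"az":0},{"x":0,"y":-0.0015,"z":0.125,"ax":0,"ay":0,"az":0},{"x":0,"y":-0.0015,"z":0.155,"ax":0,"ay":0,"az":0},{"x":0,"y":-0.0015,"z":0.18,"ax":0,"ay":0,"az":0},{"x":0,"y":-0.0015,"z":0.19,"ax":0,"ay":0,"az":0},{"x":0,"y":-0.0015,"z":0.197,"ax":0,"ay":0,"az":0},{"x":0,"y":-0.0015,"z":0.197,"ax":0,"ay":0,"az":0}]' && python3 -m jog '[{"x":0,"y":0,"z":0,"ax":0,"ay":0,"az":0},{"x":0,"y":0,"z":0,"ax":0,"ay":0,"az":0},{"x":0,"y":0,"z":0,"ax":0,"ay":0,"az":0},{"x":0,"y":0,"z":0,"ax":0,"ay":0,"az":0},{"x":0,"y":0,"z":0,"ax":0,"ay":0,"az":0},{"x":0,"y":0,"z":0,"ax":0,"ay":0,"az":0}]' 0 40
```

```text
t: 7.5
eef_pos: [0.4982, 0.03, -0.0008]
tool_rot: [0.0, 0.707, 0.708, 0.0]
contact_force: [-0.3, 0.1, 1.0]
gripper_width: 0.998
grasp_force: 0.0
t: 8.1
eef_pos: [0.4987, 0.0296, 0.0003]
tool_rot: [0.001, 0.707, 0.708, 0.001]
contact_force: [-0.8, 0.9, 5.3]
gripper_width: 0.651
grasp_force: 42.3
```

```bash
python3 -m jog '[{"x":0,"y":0,"z":-0.02,"ax":0,"ay":0,"az":0},{"x":0,"y":0,"z":-0.06,"ax":0,"ay":0,"az":0},{"x":0,"y":0,"z":-0.1,"ax":0,"ay":0,"az":0},{"x":0,"y":0,"z":-0.14,"ax":0,"ay":0,"az":0},{"x":0.02,"y":0,"z":-0.18,"ax":0,"ay":0,"az":0},{"x":0.04,"y":0,"z":-0.22,"ax":0,"ay":0,"az":0},{"x":0.06,"y":0,"z":-0.25,"ax":0,"ay":0,"az":0},{"x":0.09,"y":0,"z":-0.27,"ax":0,"ay":0,"az":0},{"x":0.12,"y":0.0,"z":-0.27,"ax":0,"ay":0,"az":0},{"x":0.15,"y":0.02,"z":-0.27,"ax":0,"ay":0,"az":0.0},{"x":0.18,"y":0.03,"z":-0.27,"ax":0,"ay":0,"az":0.0},{"x":0.18,"y":0.03,"z":-0.27,"ax":0,"ay":0,"az":0.0}]' && python3 -m jog '[{"x":0.03,"y":0,"z":0,"ax":0,"ay":0,"az":0.07},{"x":0.06,"y":0.01,"z":0,"ax":0,"ay":0,"az":0.14},{"x":0.09,"y":0.02,"z":0,"ax":0,"ay":0,"az":0.21},{"x":0.12,"y":0.03,"z":0,"ax":0,"ay":0,"az":0.28},{"x":0.139,"y":0.032,"z":0,"ax":0,"ay":0,"az":0.28},{"x":0.139,"y":0.032,"z":0,"ax":0,"ay":0,"az":0.28}]'
```

```text
t: 9.3
eef_pos: [0.5274, 0.2147, 0.2692]
tool_rot: [-0.0, 0.705, 0.71, 0.001]
contact_force: [0.0, -0.1, -1.8]
gripper_width: 0.646
grasp_force: 43.3
t: 9.9
eef_pos: [0.5581, 0.3515, 0.2686]
tool_rot: [-0.0, 0.797, 0.604, -0.0]
contact_force: [-1.0, 0.5, -1.7]
gripper_width: 0.647
grasp_force: 43.3
```

```bash
python3 -m jog '[{"x":0,"y":0,"z":0,"ax":-0.14,"ay":0,"az":0},{"x":0,"y":0,"z":0,"ax":-0.28,"ay":0,"az":0},{"x":0,"y":0,"z":0,"ax":-0.42,"ay":0,"az":0},{"x":0,"y":0,"z":0,"ax":-0.56,"ay":0,"az":0},{"x":0,"y":0,"z":0,"ax":-0.56,"ay":0,"az":0},{"x":0,"y":0,"z":0,"ax":-0.56,"ay":0,"az":0}]'
python3 - <<'E'
from h import *
ct,cs,c=cam("top"),cam("scene"),cam("wrist")
w=read_camera("wrist");t=read_camera("top");s=read_camera("scene")
o=get_obs();print(o["t"],o["eef_pos"],rot(o["tool_rot"]).as_matrix().round(3))
for n,i in zip("wts",(w,t,s)): cv2.imwrite("pics/p5%s.png"%n,i[:,:,::-1])
crop=cv2.resize(t[200:330,120:280,::-1],None,fx=2.6,fy=2.6,interpolation=2)
cv2.imwrite("pics/w5.png",np.hstack([cv2.resize(w[:,:,::-1],(384,288)),crop[:288]]) if 0 else np.vstack([w[:300,:,::-1],cv2.resize(t[210:320,120:360,::-1],(640,293),interpolation=2)]))
S=np.array([.5045,.3652,0]);r=R.from_euler("z",-.282)
for n,p in dict(stop=(.076,0,.14),bL=(.076,.092,.14),bR=(.076,-.092,.14),c1=(.035,.072,.122),c2=(.035,-.072,.122)).items():
  q=r.apply(p)+S;print(n,proj(c,q).round(0),proj(ct,q).round(0),proj(cs,q).round(0))
E
```

```text
t: 10.5
eef_pos: [0.5581, 0.348, 0.2688]
tool_rot: [0.22, 0.767, 0.58, 0.165]
contact_force: [0.7, -1.1, -1.3]
gripper_width: 0.649
grasp_force: 43.4
10.65 [0.56117268 0.34627957 0.27006161] [[ 0.279  0.814  0.51 ]
 [ 0.96  -0.237 -0.147]
 [ 0.001  0.531 -0.848]]
stop [[245. 229.]] [[184. 230.]] [[220. 260.]]
bL [[238.  83.]] [[140. 218.]] [[167. 272.]]
bR [[252. 347.]] [[228. 241.]] [[268. 249.]]
c1 [[165. 117.]] [[147. 241.]] [[187. 289.]]
c2 [[187. 328.]] [[215. 260.]] [[267. 270.]]
```

View pics/w5.png

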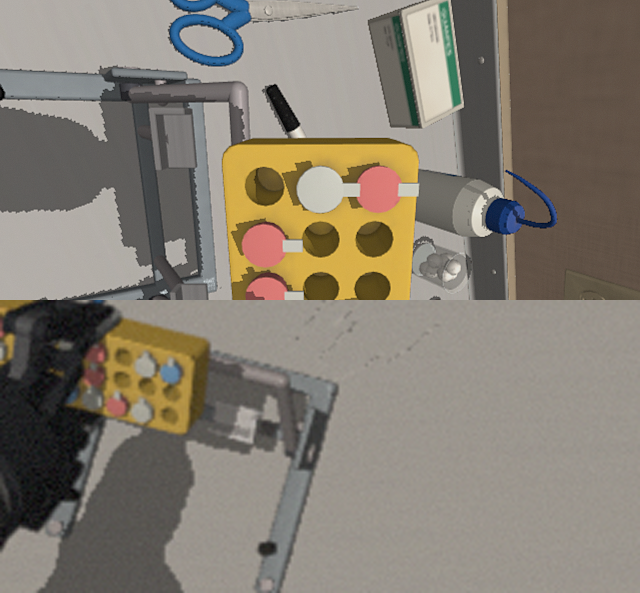

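Wrist view: bar's end corner at (240,84) and bracket at (172,138), both as predicted. The rack is held square, with its end's top corners near (223,147) and (417,150).

Run:
```python
from h import *
c=cam("wrist");o=get_obs();T=rot(o["tool_rot"]);e=np.array(o["eef_pos"])
f=lambda p:T.apply(p)+e
print(proj(c,[f((.068,-.028,-.028)),f((.068,.028,-.028)),f((-.068,-.028,-.028)),f((-.068,.028,-.028)),f((.068,0,-.028)),f((.07,0,-.028))]).round(1))
im=cv2.imread("pics/p5w.png");h=cv2.cvtColor(im,cv2.COLOR_BGR2HSV)
m=cv2.inRange(h,(15,120,140),(33,255,255))
for col in (260,320,380): print(col,np.where(m[:300,col])[0][:1])
for row in (180,240,290): w=np.where(m[row])[0];print(row,w.min(),w.max())
S=np.array([.5045,.3652,0]);r=R.from_euler("z",-.282)
n=np.array([-np.sin(.56),0,np.cos(.56)]);u=np.array([np.cos(.56),0,np.sin(.56)])
seat=np.array([.0586,0,.1363])
for a,b in((.04,.004),(.014,.004),(0,.004),(0,0)): print(a,b,totool(r.apply(seat+n*a+u*b)+S).round(4))
G=r.as_matrix()@np.c_[[0,1,0],u,-n]
print("turn",(T.inv()*R.from_matrix(G)).as_rotvec().round(4))
print("tcp stand",r.inv().apply(e-S))
```

```text
[[220.6 146.3]
 [421.  146.5]
 [247.2 511.3]
 [394.1 511.4]
 [320.8 146.4]
 [320.8 139. ]]
260 [144]
320 [144]
380 [144]
180 223 417
240 228 412
290 293 409
0.04 0.004 [ 0.0023 -0.0679  0.0728]
0.014 0.004 [ 0.0023 -0.0679  0.0988]
0 0.004 [ 0.0023 -0.0679  0.1128]
0 0 [ 0.0023 -0.0719  0.1128]
turn [-0.0005 -0.0004 -0.0013]
tcp stand [ 0.05969928 -0.00240237  0.27006161]
```

```bash
python3 -m jog '[{"x":0.0017,"y":-0.02,"z":0.02,"ax":0,"ay":0,"az":0},{"x":0.0017,"y":-0.05,"z":0.05,"ax":0,"ay":0,"az":0},{"x":0.0017,"y":-0.067,"z":0.07,"ax":0,"ay":0,"az":0},{"x":0.0017,"y":-0.067,"z":0.085,"ax":0,"ay":0,"az":0},{"x":0.0017,"y":-0.067,"z":0.093,"ax":0,"ay":0,"az":0},{"x":0.0017,"y":-0.067,"z":0.093,"ax":0,"ay":0,"az":0},{"x":0.0017,"y":-0.067,"z":0.093,"ax":0,"ay":0,"az":0}]'
python3 - <<'E'
from h import *
ct,cs,c=cam("top"),cam("scene"),cam("wrist")
w=read_camera("wrist");t=read_camera("top");s=read_camera("scene")
cv2.imwrite("pics/w6.png",np.vstack([w[:300,:,::-1],np.hstack([cv2.resize(t[210:310,120:260,::-1],(320,229),interpolation=2),cv2.resize(s[220:320,140:280,::-1],(320,229),interpolation=2)])]))
S=np.array([.5045,.3652,0]);r=R.from_euler("z",-.282);e=get_obs()["eef_pos"];print(r.inv().apply(e-S))
for n,p in dict(bL=(.076,.092,.14),bR=(.076,-.092,.14),c1=(.035,.072,.122),c2=(.035,-.072,.122)).items():
  q=r.apply(p)+S;print(n,proj(c,q).round(0),proj(ct,q).round(0),proj(cs,q).round(0))
E
```

```text
t: 11.35
eef_pos: [0.5541, 0.3515, 0.1556]
tool_rot: [0.221, 0.768, 0.577, 0.167]
contact_force: [-0.0, 0.9, 0.3]
gripper_width: 0.648
grasp_force: 43.4
[0.0502585  0.00130276 0.15560973]
bL [[353.  74.]] [[140. 218.]] [[167. 272.]]
bR [[344. 450.]] [[228. 241.]] [[268. 249.]]
c1 [[239. 128.]] [[147. 241.]] [[187. 289.]]
c2 [[257. 428.]] [[215. 260.]] [[267. 270.]]
```

View pics/w6.png

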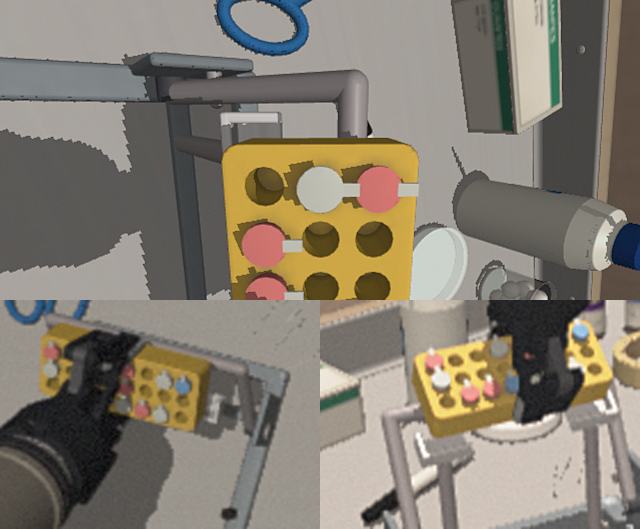

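The view shows the rack just above the brackets, with the upper cheek's white top at (222–280, 113–123) just clear of the rack's end (row 140). Check this against the model.

Run:
```python
from h import *
c=cam("wrist");w=read_camera("wrist")
cv2.imwrite("pics/c7.png",cv2.resize(w[90:170,190:330,::-1],(700,400),interpolation=2))
S=np.array([.5045,.3652,0]);r=R.from_euler("z",-.282)
n=np.array([-np.sin(.56),0,np.cos(.56)]);u=np.array([np.cos(.56),0,np.sin(.56)]);co=np.array([.035,0,.122])
for h in(0,.012):
  for y in(.072,.076):
    for a in (0,.03): print(h,y,a,(proj(c,r.apply(co+n*h+u*a+[0,y,0])+S)-[190,90])*5)
o=get_obs();T=rot(o["tool_rot"]);e=np.array(o["eef_pos"])
print("rack",(proj(c,[T.apply(p)+e for p in((.068,-.028,0),(.068,.028,0),(.068,-.028,-.028))])-[190,90])*5)
print(r.inv().apply(e-S))
```

```text
0 0.072 0 [[263.27822198 196.88470974]]
0 0.072 0.03 [[645.70714029 197.71658194]]
0 0.076 0 [[260.39346944 143.64250949]]
0 0.076 0.03 [[645.73762046 144.48404143]]
0.012 0.072 0 [[232.63905791 203.11291701]]
0.012 0.072 0.03 [[644.87054424 204.009197  ]]
0.012 0.076 0 [[229.27573798 145.73867008]]
0.012 0.076 0.03 [[644.89654115 146.64617604]]
rack [[ 244.87953821  248.92060081]
 [1054.98274269  249.21489114]
 [ 147.50583756  281.67382385]]
[0.05003707 0.0013328  0.15546416]
```

View pics/c7.png

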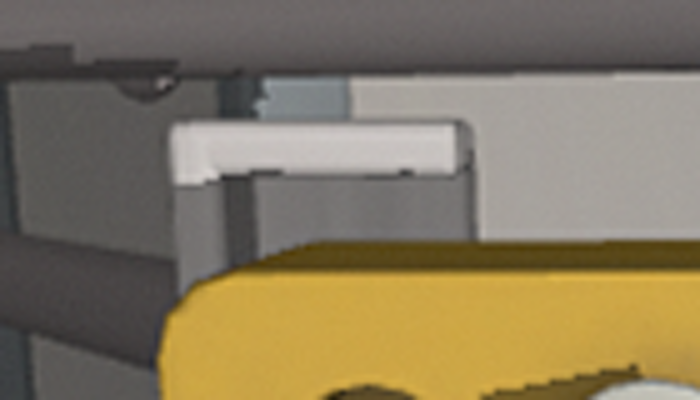

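The crop shows the cheek's inner edge at row 173, versus 203 predicted. That puts the bracket about 2 mm farther to +y, so the rack is centred with about 4 mm at this end. The lip (column 215) has about 3 mm clearance. Lower.

```bash
python3 -m jog '[{"x":0,"y":0,"z":0.006,"ax":0,"ay":0,"az":0},{"x":0,"y":0,"z":0.012,"ax":0,"ay":0,"az":0},{"x":0,"y":0,"z":0.015,"ax":0,"ay":0,"az":0},{"x":0,"y":0,"z":0.016,"ax":0,"ay":0,"az":0},{"x":0,"y":0,"z":0.017,"ax":0,"ay":0,"az":0},{"x":0,"y":0,"z":0.017,"ax":0,"ay":0,"az":0}]' && python3 -m jog '[{"x":0,"y":0,"z":0.001,"ax":0,"ay":0,"az":0},{"x":0,"y":0,"z":0.002,"ax":0,"ay":0,"az":0},{"x":0,"y":0,"z":0.002,"ax":0,"ay":0,"az":0}]'
```

```text
t: 12.15
eef_pos: [0.5614, 0.3496, 0.1401]
tool_rot: [0.221, 0.767, 0.578, 0.166]
contact_force: [-0.1, -0.1, -0.2]
gripper_width: 0.645
grasp_force: 43.3
t: 12.45
eef_pos: [0.5624, 0.3493, 0.1385]
tool_rot: [0.221, 0.767, 0.578, 0.166]
contact_force: [-0.7, 0.3, -1.1]
gripper_width: 0.648
grasp_force: 43.3
```

```bash
python3 -m jog '[{"x":0,"y":0,"z":0.0007,"ax":0,"ay":0,"az":0},{"x":0,"y":0,"z":0.0015,"ax":0,"ay":0,"az":0},{"x":0,"y":0,"z":0.0015,"ax":0,"ay":0,"az":0}]'; python3 -m jog '[{"x":0,"y":0,"z":0.0007,"ax":0,"ay":0,"az":0},{"x":0,"y":0,"z":0.0015,"ax":0,"ay":0,"az":0},{"x":0,"y":0,"z":0.0015,"ax":0,"ay":0,"az":0}]'
```

```text
t: 12.75
eef_pos: [0.5629, 0.3493, 0.1378]
tool_rot: [0.221, 0.768, 0.578, 0.166]
contact_force: [-7.2, -0.5, 8.1]
gripper_width: 0.649
grasp_force: 44.7
t: 13.05
eef_pos: [0.563, 0.3494, 0.1376]
tool_rot: [0.221, 0.768, 0.578, 0.166]
contact_force: [-20.4, -3.0, 24.6]
gripper_width: 0.647
grasp_force: 47.3
```

Contact made. Ease off and slide down the slope to the lip.

```bash
python3 -m jog '[{"x":0,"y":0,"z":-0.0022,"ax":0,"ay":0,"az":0},{"x":0,"y":-0.001,"z":-0.0022,"ax":0,"ay":0,"az":0},{"x":0,"y":-0.002,"z":-0.0022,"ax":0,"ay":0,"az":0},{"x":0,"y":-0.002,"z":-0.0022,"ax":0,"ay":0,"az":0}]'; python3 -m jog '[{"x":0,"y":-0.001,"z":0,"ax":0,"ay":0,"az":0},{"x":0,"y":-0.0015,"z":0,"ax":0,"ay":0,"az":0},{"x":0,"y":-0.0015,"z":0,"ax":0,"ay":0,"az":0}]'
```

```text
t: 13.45
eef_pos: [0.5615, 0.3498, 0.137]
tool_rot: [0.221, 0.767, 0.578, 0.167]
contact_force: [-2.3, 0.8, 3.5]
gripper_width: 0.651
grasp_force: 44.0
t: 13.75
eef_pos: [0.5609, 0.3499, 0.1366]
tool_rot: [0.221, 0.768, 0.578, 0.167]
contact_force: [2.5, -0.7, 4.6]
gripper_width: 0.648
grasp_force: 43.8
```

```bash
python3 -m jog '[{"x":0,"y":-0.0005,"z":0,"ax":0,"ay":0,"az":0},{"x":0,"y":-0.001,"z":0,"ax":0,"ay":0,"az":0},{"x":0,"y":-0.001,"z":0,"ax":0,"ay":0,"az":0}]'; python3 -m jog '[{"x":0,"y":0,"z":0,"ax":0,"ay":0,"az":0},{"x":0,"y":0,"z":0,"ax":0,"ay":0,"az":0},{"x":0,"y":0,"z":0,"ax":0,"ay":0,"az":0},{"x":0,"y":0,"z":0,"ax":0,"ay":0,"az":0}]' 0.8
```

```text
t: 14.05
eef_pos: [0.5608, 0.3499, 0.1365]
tool_rot: [0.221, 0.768, 0.577, 0.167]
contact_force: [6.1, -1.1, 4.6]
gripper_width: 0.645
grasp_force: 43.6
t: 14.45
eef_pos: [0.5584, 0.3504, 0.1349]
tool_rot: [0.221, 0.767, 0.579, 0.166]
contact_force: [0.4, -0.2, -0.3]
gripper_width: 0.8
grasp_force: 0.0
```

```bash
python3 -m jog '[{"x":0,"y":0.0015,"z":-0.01,"ax":0,"ay":0,"az":0},{"x":0,"y":0.0015,"z":-0.03,"ax":0,"ay":0,"az":0},{"x":0,"y":0.0015,"z":-0.06,"ax":0,"ay":0,"az":0},{"x":0,"y":0.0015,"z":-0.1,"ax":0,"ay":0,"az":0},{"x":0,"y":0.0015,"z":-0.13,"ax":0,"ay":0,"az":0},{"x":0,"y":0.0015,"z":-0.13,"ax":0,"ay":0,"az":0}]'
python3 - <<'E'
from h import *
w=read_camera("wrist");s=read_camera("scene")
cv2.imwrite("pics/w8.png",np.vstack([w[60:360,:,::-1],cv2.resize(s[200:330,110:390,::-1],(640,297),interpolation=2)]))
c=cam("wrist")
S=np.array([.5045,.3652,0]);r=R.from_euler("z",-.282);q=R.from_euler("y",-.56)
print(proj(c,[r.apply(q.apply(p)+[.0586,0,.1363])+S for p in((-.028,.068,.028),(.028,.068,.028),(-.028,-.068,.028),(.028,-.068,.028))]).round(0)-[0,60])
E
```

```text
t: 15.05
eef_pos: [0.4932, 0.372, 0.25]
tool_rot: [0.218, 0.767, 0.579, 0.169]
contact_force: [-0.6, 0.9, 0.5]
gripper_width: 0.799
grasp_force: 0.0
[[275.  71.]
 [370.  71.]
 [281. 274.]
 [362. 275.]]
```

View pics/w8.png

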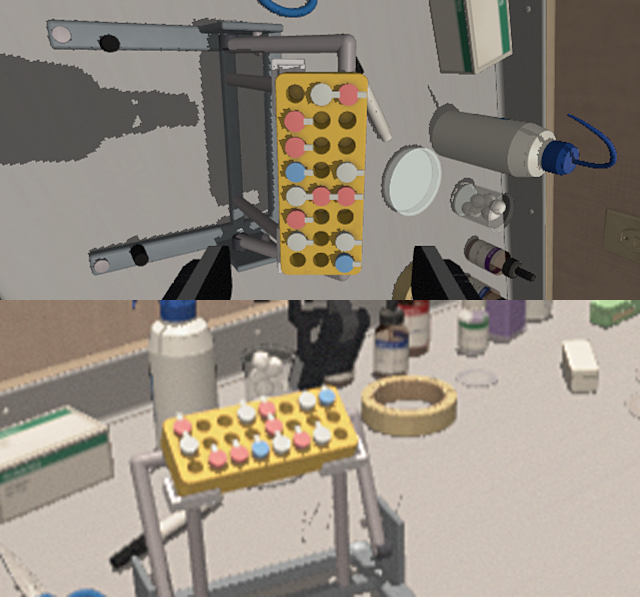

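The rack sits in both brackets, with corners at (278,73), (366,73), (280,275) and (362,275), within a few px of the seated prediction. The bail is still back and the bystanders in view are in place.

```bash
python3 -c "
from station import *
print(hand_in())"
```

```text
the job is handed in; nothing more can be done
None
```

The job is handed in, and no verdict came back: the bail leans back on its stops and the rack rests sloping in both corner brackets with the gripper clear, after about 15 s of the 59 s.

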